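# Gauge a spacer bar, pack it and snap the case shut

## Task

Check the brass-coloured spacer bar on the thickness gauge by gently pressing the gauge's knob down until its foot rests on the bar, holding it there for about half a second and letting it spring back up. Then take the bar, lower it (do not drop it) into the empty lane of the grey case under the wire shelf, and only then swing the case's lid over and press it down until it snaps fully shut. Leave the two standing bolts, the tumbler and the washer tray where they stand.

Things in the scene. Friction and masses are not known exactly. Their poses are not given: they have to be found in the camera images.
- station: fixed packing station: a grey open case 130 (x) x 124 (y) x 36 mm high, walls and floor 4 mm, under a wire shelf. Origin: centre of the case's underside, on the table; x away from the robot, y left, z up. A 28 mm high divider at y = +32 parts off a narrow lane holding a packed bar (fixed) at y = +46
- lane (a point): middle of the floor of the case's empty wide lane (station frame x 0, y -14, z 4 mm); the lane is 122 mm long in x and 88 mm wide (y = -58 to +30); a bar lying in it has its centre 13 mm above this point
- shelf_front (a point): middle of the wire shelf's front edge. Grid of 6 mm steel wires 260 mm above the table, from station x = -95 (here) to +100 mm, y = -120 to +120, on two posts at the rear corners; a small carton at its rear. It bars the case from straight above: come in from the front with the tool tilted 35 to 40 degrees
- case_lid (a joint): angle of the case's lid, rad: 0 fully shut, 1.57 upright. Grey plate 130 (x) x 124 x 5 mm hinged along x on the case's left (+y) rim; its free edge comes down on the right (-y) wall. A stiff hinge holds it where it is left. A sprung catch on the right wall stops it at 0.05 to 0.08 rad; about 10 N more on the free edge snaps it past
- lid_edge (a point): middle of the lid's free edge on its outer (upper) face; 41 mm above the table when shut; its y axis points from the free edge to the hinge, its z axis out of the lid's outer face
- lid_hinge (a point): middle of the lid's hinge line, 124 mm from the free edge, in station frame (0, +62, 36) mm; on the lid's inner face; axes as lid_edge
- gauge: fixed thickness gauge: base plate 150 x 70 x 10 mm, origin at its underside below the middle of the anvil; x away from the robot. Anvil: steel bar along x, 100 x 16 mm, top 23 mm above the table. Column 22 x 36 mm at x = +78 mm, 145 mm high; an arm from it at 117 to 133 mm height reaches forward to x = +17 mm over the far end of the anvil
- gauge_slide (a joint): travel of the gauge's sprung slide, m: 0 fully up, grows downward; 0.030 when its foot rests on a 26 mm part; about 0.036 with nothing there. Return spring 2 to 4 N
- gauge_knob (a point): centre of the top of the slide's round black knob (28 mm across, 10 mm thick), 183 mm above the table when up, at x = +28 mm of the gauge; its 16 mm wide foot hangs 104 mm below it
- spacer: loose spacer bar, brass-coloured block 90 mm long (its x axis), 18 mm wide (y), 26 mm high (z), three dark 10 mm holes on top, 0.2 kg; origin at its centre. It lies along the anvil, its top 49 mm above the table
- bolt_a: bystander: hex bolt standing on its head, 48 mm tall, head 18 mm, near the case; origin at its underside
- bolt_b: bystander: same bolt, beside the gauge
- tumbler: bystander: amber tumbler, 66 mm wide, 85 mm tall, between gauge and case; origin at its underside
- washer_tray: bystander: white open tray 80 x 60 x 30 mm, left of the gauge; origin at its underside
Things that resemble listed ones, but are neither listed nor needed, are in the scene too. What is shaped like the spacer but turquoise is not meant. There is more than one size of the gauge; the job needs the larger.

How it is judged:
On the way, in this order (a step that is already met when the one before it is completed fails the run):
1. the gauge's foot rests on the bar on its anvil, pressed down, reading its thickness (contact force between gauge and spacer above 3.5 N and value of joint gauge_slide between 0.0285 and 0.0325 m and distance between spacer and gauge below 0.046 m), for 0.35 s.
2. the gauge has been let up again (value of joint gauge_slide below 0.004 m), for 0.1 s.
3. the bar is lowered into the case's wide lane between the fingers, not dropped, with the lid still open (x of spacer in the frame of station between -0.03 and 0.03 m and y of spacer in the frame of station between -0.056 and 0.03 m and z of spacer in the frame of station between 0.005 and 0.045 m and contact force between the fingers and spacer above 0.5 N and value of joint case_lid above 0.6 rad), for 0.05 s.
4. the bar lies released in the case with the lid still open (x of spacer in the frame of station between -0.03 and 0.03 m and y of spacer in the frame of station between -0.056 and 0.03 m and z of spacer in the frame of station between 0.005 and 0.022 m and contact force between the fingers and spacer below 0.1 N and linear speed of spacer below 0.05 m/s and value of joint case_lid above 0.6 rad), for 0.1 s.
5. the lid is snapped shut past its catch (value of joint case_lid below 0.025 rad), for 0.2 s.
At the end, for the whole second after the job is handed in: Bar at rest in the case's wide lane (centre within 30 mm of the case's middle in x, y -56 to +30 mm, under 22 mm up), lid shut past its catch (under 0.025 rad), gauge slide back up (under 4 mm), every bystander within 25 mm of its start (x of spacer in the frame of station between -0.03 and 0.03 m and y of spacer in the frame of station between -0.056 and 0.03 m and z of spacer in the frame of station between 0.005 and 0.022 m and value of joint case_lid below 0.025 rad and value of joint gauge_slide below 0.004 m and linear speed of spacer below 0.02 m/s and distance of each of bolt_a, bolt_b, tumbler, washer_tray from where it was at the start of the episode below 0.025 m); the robot touches nothing.
It fails at once if the bar is rammed between the gauge's foot and anvil (more than 90 N on both together) (contact force between gauge and spacer above 90 N).
It fails at once if a bystander is shifted by more than 25 mm (distance of any of bolt_a, bolt_b, tumbler, washer_tray from where it was at the start of the episode above 0.025 m).
It fails at once if a bystander is tipped over (angle between any of bolt_a, bolt_b, tumbler, washer_tray's own z axis and vertical above 0.6 rad).
It also fails if it takes over 69 s, if anything falls off the work surface, if the arm or the gripper's body presses on something with over 40 N, if the wrist force passes 120 N, or if a joint passes its speed limit or range.

## Robot

A 7-joint arm with a two-finger parallel gripper is mounted at the origin on the work surface. World frame = base frame: x ahead of the robot, y to its left, z up, the work surface at z = 0. Lengths are in m, angles in rad, forces in N, time in s.
With the tool pointing down it reaches from about 0.375 to 0.925 m from the base axis. Payload 3.1 kg.
Tool frame: the origin (TCP) lies between the finger pads; the fingertips stand 19 mm ahead of it and the grasp point (between the pads) is the TCP; z points along the fingers, y is the line along which they close (so a half turn about z gives the same grasp; the last joint's range is limited). The gripper opens to 85 mm and grips with 20 to 120 N. Pads are 22 mm wide; open, the fingers measure 114 mm over their backs; the gripper's body (76 mm by 85 mm) begins 54 mm behind the grasp point. The pads swing forward as they close: fully open they stand 13 mm farther back than shut.
Start: joints at [1.181, 0.383, 0.044, 1.598, -0.018, 1.161, -0.05], TCP at [0.187, -0.623, 0.25] pointing down, gripper open.
Joint ranges: [-2.61, 2.61], [-0.41, 2.15], [-1.48, 1.57], [0, 2.5], [-1.57, 4.71], [0.05, 1.97], [-2.85, 2.85]. Speed limits (rad/s): [2.79, 2.79, 3.14, 3.14, 3.14, 3.14, 3.14].

## Interface

Orientations are given as a unit quaternion [x, y, z, w].
In Python, from bench import move_ptp, movel, move_j, move_gripper, pause, inverse_kinematics, read_camera, camera_params, MotionError, sign_off, look_for, tip_of, read_time_s, read_qpos, read_joint_vel, read_effort, read_eef_pos, read_tcp_rot, read_ft_force, read_ft_torque, read_finger_gap, read_grasp_force gives the robot as it stands. Calls block until the motion is done:
- move_ptp(position, orientation): joint-space move of the TCP to a pose.
- movel(position, orientation=None, speed=0.15): straight line of the TCP; orientation=None keeps the orientation; speed is the mean speed in m/s.
- move_j(angles): joint-space move.
- move_gripper(opening, effort=None): finger opening in m; effort is the grip in N (None keeps the last); returns when the fingers have stopped.
- pause(seconds).
- inverse_kinematics(position, orientation): joint angles nearest the present ones, or None.
- read_camera(name): name is "scene" or "top"; returns the picture (384x512x3 uint8, red, green, blue); there is no depth.
- camera_params(name): a dict with "K" (3x3 intrinsics, pixels), "camera_from_world" (4x4, takes a point from world to camera coordinates). Camera axes: x right, y down, z forward; pixel columns grow to the right and rows downward; lengths in m; the calibration is good to about 2 mm. A picture is of the moment at which its call begins. camera_params takes no time and is no camera call.
A pose or a line that the arm cannot do raises MotionError and nothing moves.
- sign_off(): hands the job in; it is judged then, once.
Trained networks look in the newest picture that a camera, given by its name, has taken for a name from the list of things; names that differ only in an ending like _2 or _b are one class to them, and where a whole thing is asked for, a point or a joint stands for the part that bears it (a point fixed in the world has none). Each returns a list of dicts, best first, with "confidence" (0 to 1); they miss things now and then, are a little off and sometimes report something else, mostly with a low value. They report only what shows in the picture. A call takes as long as a camera call. They do not tell look-alikes from the thing itself.
- look_for(camera, name): "at" ([column, row] in pixels, amid what is visible of it).
- tip_of(camera, name): "at" ([column, row] in pixels: a listed point, or the origin of a listed thing).
Readings, each from a call of its own:
- read_time_s(): time.
- read_qpos(): joint angles.
- read_joint_vel(): joint speeds.
- read_effort(): joint torques, N m.
- read_eef_pos(): TCP position.
- read_tcp_rot(): TCP orientation.
- read_ft_force(): force on the tool from outside, world axes, zero at the start.
- read_ft_torque(): the same for the moment, N m.
- read_finger_gap(): finger opening in m.
- read_grasp_force(): force on a finger pad.
Only numpy, scipy, OpenCV 4.12 (cv2) and the standard library are available. Lean on these libraries where they do the work, as an engineer would, in place of code of your own. Each camera call takes 0.05 s, during which the arm holds its last target. There are 200 camera calls.

## Working session

There is one attempt and no reset: what is moved stays moved. The work goes in short steps, each a Python script; the robot and the scene stay as the last script left them, time stands still between calls to the robot, and variables do not carry over. Pictures are saved under pics/ and viewed, at most 11 in all, crops included, and the job is handed in when it is done.

```bash
ls; mkdir -p pics; python3 - <<'E'
from bench import *
import cv2, numpy as np
for c in ("scene","top"):
    im=read_camera(c); cv2.imwrite(f"pics/{c}0.png",cv2.resize(im[:,:,::-1],(800,600),interpolation=cv2.INTER_CUBIC))
    p=camera_params(c); print(c,np.round(p["K"],1).tolist(),np.round(p["camera_from_world"],3).tolist())
    for n in ("station","lane","shelf_front","lid_edge","lid_hinge","gauge","gauge_knob","spacer","bolt_a","tumbler","washer_tray"):
        print(n,[(np.round(d["at"]).tolist(),round(d["confidence"],2)) for d in tip_of(c,n)][:4])
print(read_time_s(),read_tcp_rot(),read_finger_gap())
E
```

```text
pics
scene [[454.7, 0.0, 254.8], [0.0, 454.7, 196.0], [0.0, 0.0, 1.0]] [[0.091, 0.996, -0.018, -0.005], [0.72, -0.078, -0.689, -0.303], [-0.688, 0.05, -0.724, 1.617], [0.0, 0.0, 0.0, 1.0]]
station [([337.0, 230.0], 0.75), ([331.0, 233.0], 0.22)]
lane [([335.0, 232.0], 0.96)]
shelf_front [([336.0, 134.0], 0.82)]
lid_edge [([380.0, 186.0], 0.55), ([205.0, 248.0], 0.51), ([168.0, 265.0], 0.47)]
lid_hinge [([249.0, 261.0], 0.62)]
gauge [([129.0, 239.0], 0.83), ([208.0, 249.0], 0.81), ([169.0, 262.0], 0.26)]
gauge_knob [([203.0, 209.0], 0.7), ([120.0, 210.0], 0.37)]
spacer []
bolt_a [([291.0, 204.0], 0.63), ([169.0, 266.0], 0.42), ([358.0, 218.0], 0.2)]
tumbler [([262.0, 203.0], 0.7)]
washer_tray [([246.0, 260.0], 0.94), ([338.0, 133.0], 0.22)]
top [[460.4, 0.0, 260.9], [0.0, 460.4, 195.2], [0.0, 0.0, 1.0]] [[0.028, -0.999, 0.017, -0.047], [-0.988, -0.03, -0.151, 0.57], [0.151, -0.012, -0.988, 1.117], [0.0, 0.0, 0.0, 1.0]]
station [([183.0, 196.0], 0.87)]
lane []
shelf_front [([168.0, 222.0], 0.76)]
lid_edge [([133.0, 187.0], 0.97)]
lid_hinge [([156.0, 193.0], 0.6)]
gauge [([394.0, 218.0], 0.65), ([318.0, 192.0], 0.58)]
gauge_knob [([329.0, 166.0], 0.68), ([407.0, 203.0], 0.62)]
spacer [([340.0, 253.0], 0.6)]
bolt_a [([217.0, 240.0], 0.56), ([354.0, 179.0], 0.39)]
tumbler [([315.0, 187.0], 0.74), ([248.0, 247.0], 0.58)]
washer_tray [([281.0, 176.0], 0.7)]
1.2 [ 9.89369702e-01  1.45422122e-01  2.22824902e-06 -1.49329151e-05] 0.08517326628687723
```

View pics/scene0.png

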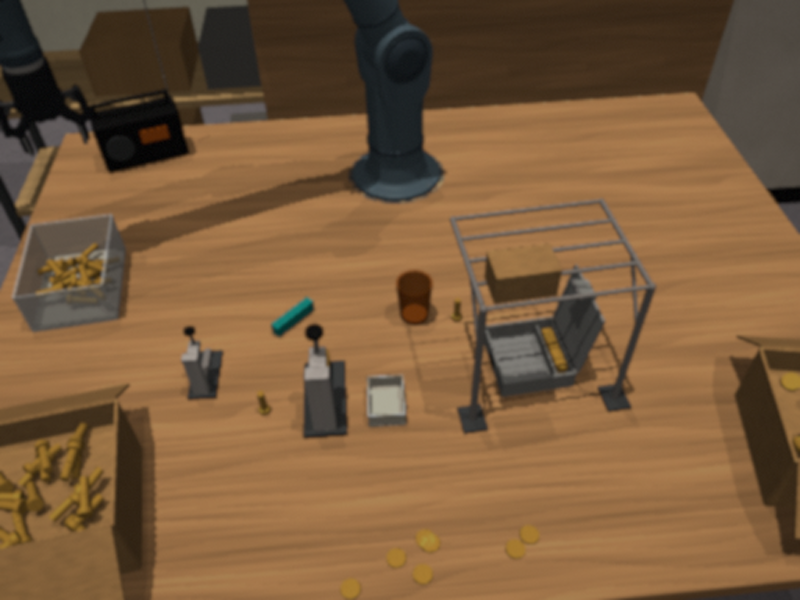

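View pics/top0.png

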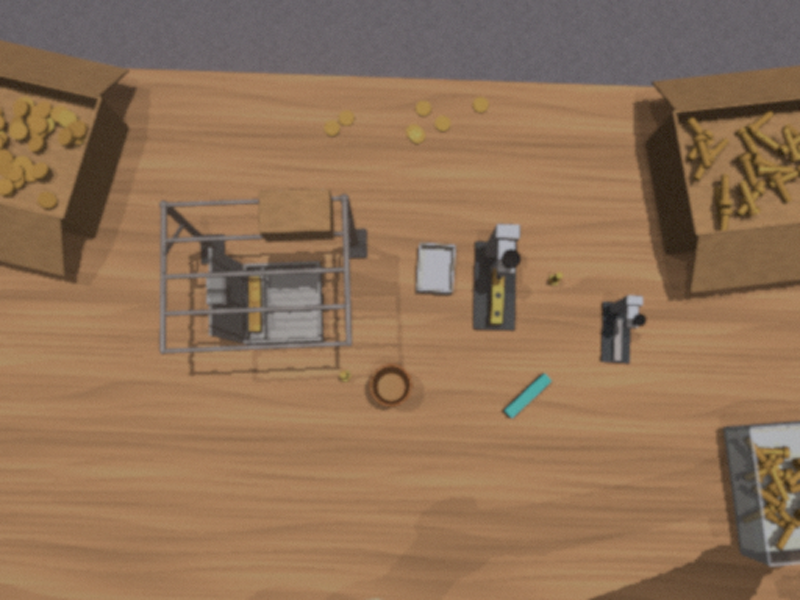

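Scene view: the large gauge is at about (325,390), with the small look-alike at (203,370). The case is at (535,350) under the shelf, with its lid roughly upright on the left. In the top view the bar is at (497,300), the knob at (511,258) and the case at (285,305). Next I'll crop in for exact points.

```bash
cat > h.py <<'E'
import numpy as np, cv2
from bench import *
def proj(c,P):
    p=camera_params(c); T=np.array(p["camera_from_world"]); q=np.atleast_2d(P)@T[:3,:3].T+T[:3,3]
    q=q@np.array(p["K"]).T; return q[:,:2]/q[:,2:]
def back(c,uv,z):
    p=camera_params(c); T=np.array(p["camera_from_world"]); R=T[:3,:3]; o=-R.T@T[:3,3]
    d=R.T@np.linalg.inv(p["K"])@np.array([uv[0],uv[1],1.]); return o+d*(z-o[2])/d[2]
E
python3 - <<'E'
from h import *
a=read_camera("top"); s=read_camera("scene")
cv2.imwrite("a.png",a[:,:,::-1]);cv2.imwrite("s.png",s[:,:,::-1])
def crop(im,x0,y0,x1,y1,f,fn): 
    c=cv2.resize(im[y0:y1,x0:x1,::-1],None,fx=f,fy=f,interpolation=cv2.INTER_CUBIC)
    for x in range(-(-x0//10)*10,x1,10): cv2.line(c,((x-x0)*f,0),((x-x0)*f,6 if x%50 else 20),(0,0,255),1)
    for y in range(-(-y0//10)*10,y1,10): cv2.line(c,(0,(y-y0)*f),(6 if y%50 else 20,(y-y0)*f),(0,0,255),1)
    return c
cv2.imwrite("pics/c1.png",crop(a,96,120,256,240,5,0))
g=np.zeros((600,800,3),np.uint8)
x=crop(a,295,140,355,220,7,0);g[:560,:420]=x
x=crop(s,190,195,230,285,6,0);g[:540,430:670]=x
cv2.imwrite("pics/c2.png",g)
cv2.imwrite("pics/c3.png",crop(s,280,125,440,245,5,0))
hsv=cv2.cvtColor(a[:,:,::-1].copy(),cv2.COLOR_BGR2HSV)[140:220,295:355]
m=((hsv[:,:,0]>20)&(hsv[:,:,0]<35)&(hsv[:,:,1]>130)&(hsv[:,:,2]>110)).astype(np.uint8)
n,l,st,ce=cv2.connectedComponentsWithStats(m);print(st.tolist(),ce.tolist())
for n,z,c,uv in [("knob",.183,"top",(329,166)),("knob",.183,"scene",(203,209)),("station","0","top",(183,196)),("station",0,"scene",(337,230)),("lane",.004,"scene",(335,232)),("shelf",.26,"top",(168,222)),("shelf",.26,"scene",(336,134)),("hinge",.036,"top",(156,193)),("gauge",0,"top",(318,192)),("gauge",0,"scene",(208,249)),("tumbler",0,"top",(248,247)),("bolt_a",0,"top",(217,240)),("bolt_b",0,"top",(354,179)),("tray",0,"top",(281,176))]:
    print(n,c,np.round(back(c,uv,float(z)),4))
E
```

```text
[[0, 0, 60, 80, 4748], [57, 37, 2, 1, 2], [20, 40, 7, 6, 19], [59, 41, 1, 1, 1], [20, 52, 6, 7, 23], [19, 62, 2, 2, 4], [21, 65, 1, 1, 1], [23, 64, 2, 1, 2]] [[29.552021903959563, 39.38100252737995], [57.5, 37.0], [23.63157894736842, 42.21052631578947], [59.0, 41.0], [22.52173913043478, 54.73913043478261], [19.5, 62.5], [21.0, 65.0], [23.5, 64.0]]
knob top [ 0.6209 -0.1795  0.183 ]
knob scene [ 0.6192 -0.1684  0.183 ]
station top [0.5699 0.1722 0.    ]
station scene [0.5681 0.1773 0.    ]
lane scene [0.5776 0.1693 0.004 ]
shelf top [0.4779 0.1584 0.26  ]
shelf scene [0.4775 0.1649 0.26  ]
hinge top [0.5702 0.235  0.036 ]
gauge top [ 0.5912 -0.1806  0.    ]
gauge scene [ 0.5958 -0.1734  0.    ]
tumbler top [ 0.4424 -0.0015  0.    ]
bolt_a top [0.4581 0.0788 0.    ]
bolt_b top [ 0.6288 -0.2755  0.    ]
tray top [ 0.6309 -0.0825  0.    ]
```

View pics/c1.png

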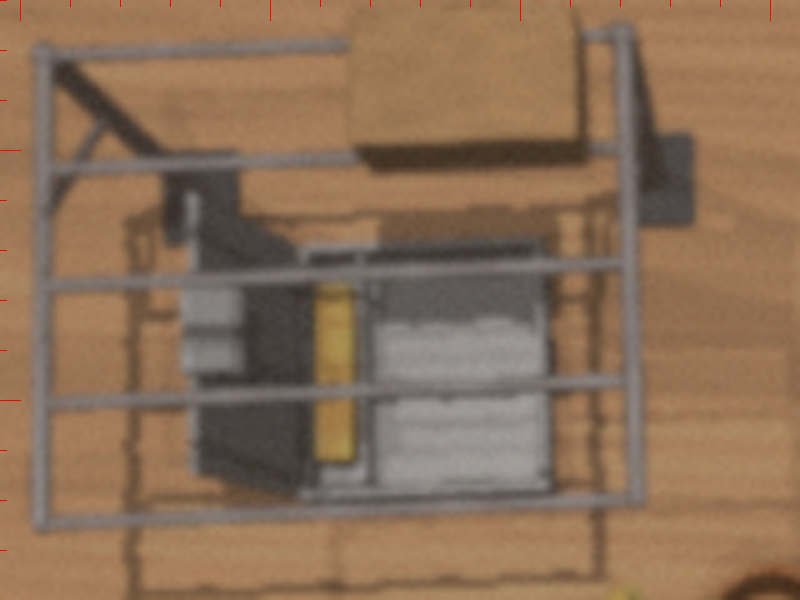

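View pics/c2.png

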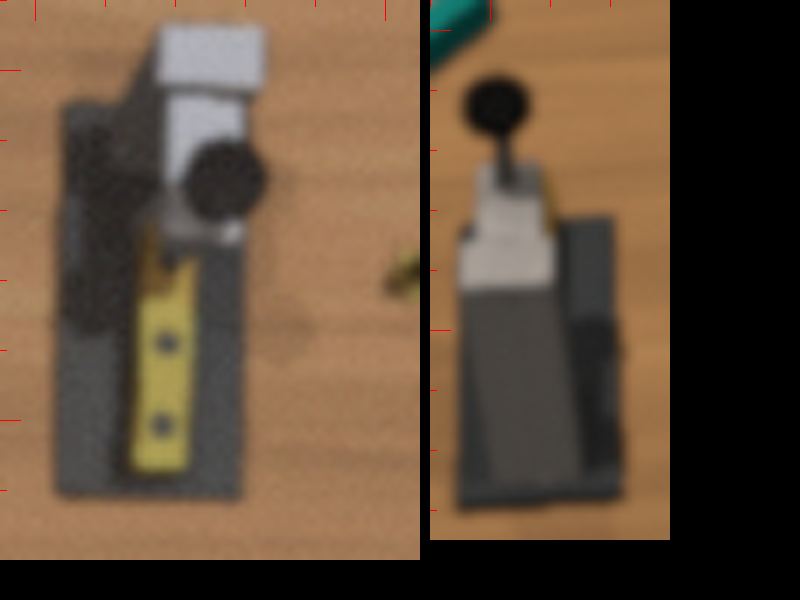

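View pics/c3.png

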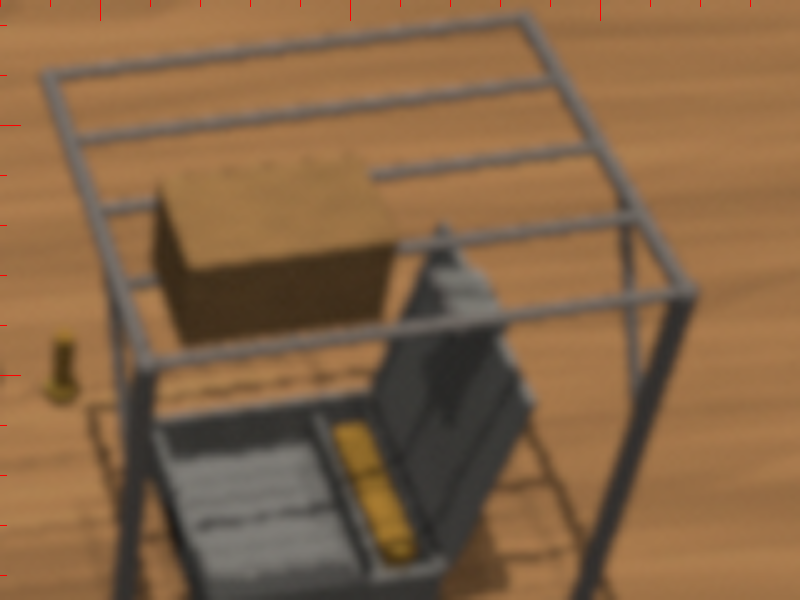

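Top crop points (original px): shelf corners (104,224.4), (223.6,219.6), (104.6,130), (220.4,126.6). The case rim is (156–206, 168–219), and the lid's free edge is at column ~135, about upright. The knob is at (326.7,165.7), bar holes at (319,189) and (318.1,200.9), and the bar's near end at row 207. Next I'll fit the poses.

```bash
cat > fit.py <<'E'
from h import *
from scipy.optimize import least_squares
def T(p,l): c,s=np.cos(p[2]),np.sin(p[2]); l=np.atleast_2d(l); return np.c_[p[0]+c*l[:,0]-s*l[:,1],p[1]+s*l[:,0]+c*l[:,1],l[:,2]]
def fit(obs,p0):
    f=lambda p: np.concatenate([(proj(c,T(p,l))[0]-uv) for c,l,uv in obs])
    r=least_squares(f,p0,loss="soft_l1"); print(np.round(r.x,4)); print(np.round(f(r.x).reshape(-1,2),1).tolist()); return r.x
S=[("top",(-.095,.12,.26),(104,224.4)),("top",(-.095,-.12,.26),(223.6,219.6)),("top",(.1,.12,.26),(104.6,130)),("top",(.1,-.12,.26),(220.4,126.6)),
("top",(-.065,-.062,.036),(206,218.4)),("top",(-.065,.062,.036),(156,219.4)),("top",(.065,-.062,.036),(205,168)),("top",(.065,.062,.036),(156.6,169.4)),
("scene",(-.095,-.12,.26),(289.6,140)),("scene",(-.095,.12,.26),(385,128.4)),("scene",(.1,.12,.26),(418,183.4)),("scene",(.1,-.12,.26),(309.6,198))]
s=fit(S,[.57,.17,0])
print("top only");fit(S[:8],[.57,.17,0]);print("scene only");fit(S[8:],[.57,.17,0])
# lid angle from top free edge corners and scene corners
for a in (1.2,1.4,1.57,1.7,1.85):
    P=T(s,[(x,.062-.124*np.cos(a),.036+.124*np.sin(a)) for x in (-.065,.065)]); print(a,np.round(proj("top",P),1).tolist(),np.round(proj("scene",P),1).tolist())
for n,c,uv,z in [("knob","top",(326.7,165.7),.183),("knob","scene",(201.2,212.5),.183),("h1","top",(319,189),.049),("h2","top",(318.1,200.9),.049),("nl","top",(314,206.9),.049),("nr","top",(321.7,207),.049),("r","top",(323.1,177.4),.049),("l","top",(314.9,182.9),.049),
 ("base fl","top",(303.1,210.7),.01),("base fr","top",(329.6,211),.01),("base rl","top",(304,154.7),.01),("base s","scene",((462-430)/6+190,507/6+195),.01),("base s2","scene",((618-430)/6+190,498/6+195),.01),("arm nr","top",(329.5,174.6),.133),("arm nl","top",(318.4,174),.133),("col far","top",(318,143.5),.145),("col far","top",(332.8,143.6),.145),
 ("tumb","top",(390/1.5625,385/1.5625),.085),("bolt_a","top",(344/1.5625,376/1.5625),.048),("bolt_b","top",(557/1.5625,278/1.5625),.03),("carton","top",(96+350/5,120+145/5),.263),("carton","top",(96+583/5,120+148/5),.263)]:
    print(n,c,np.round(back(c,uv,z),4))
E
python3 fit.py
```

```text
[0.5725 0.174  0.0695]
[[-0.2, -0.1], [-0.6, -0.1], [0.1, 0.7], [-0.1, 0.0], [-0.7, -1.0], [-0.2, -0.0], [-0.9, -1.2], [-1.2, -0.8], [-0.8, -0.3], [-0.8, -0.0], [-1.9, -0.1], [-1.4, -0.5]]
top only
[0.572  0.1729 0.0676]
[[0.2, 0.1], [-0.2, 0.3], [0.6, 0.9], [0.4, 0.4], [-0.3, -0.7], [0.2, 0.1], [-0.4, -1.0], [-0.7, -0.6]]
scene only
[0.5737 0.1765 0.0751]
[[0.2, 0.1], [0.1, 0.1], [-0.5, -0.1], [0.2, 0.0]]
1.2 [[165.1, 213.5], [164.5, 157.4]] [[342.0, 173.7], [357.9, 210.9]]
1.4 [[153.9, 213.6], [153.5, 157.2]] [[351.3, 170.7], [368.1, 207.8]]
1.57 [[144.3, 213.9], [144.1, 157.3]] [[359.3, 169.2], [376.7, 206.1]]
1.7 [[137.2, 214.2], [137.1, 157.7]] [[365.3, 168.7], [383.1, 205.5]]
1.85 [[129.5, 214.7], [129.6, 158.3]] [[371.9, 168.9], [390.2, 205.6]]
knob top [ 0.6214 -0.1743  0.183 ]
knob scene [ 0.6296 -0.1727  0.183 ]
h1 top [ 0.5908 -0.1763  0.049 ]
h2 top [ 0.5605 -0.1743  0.049 ]
nl top [ 0.545  -0.1641  0.049 ]
nr top [ 0.5453 -0.1834  0.049 ]
r top [ 0.6209 -0.1864  0.049 ]
l top [ 0.6061 -0.1658  0.049 ]
base fl top [ 0.5394 -0.141   0.01  ]
base fr top [ 0.5406 -0.2097  0.01  ]
base rl top [ 0.6879 -0.1414  0.01  ]
base s scene [ 0.694  -0.2057  0.01  ]
base s2 scene [ 0.6962 -0.1416  0.01  ]
arm nr top [ 0.6115 -0.1889  0.133 ]
arm nl top [ 0.6121 -0.1628  0.133 ]
col far top [ 0.6825 -0.1595  0.145 ]
col far top [ 0.6833 -0.1943  0.145 ]
tumb top [ 0.4406 -0.0063  0.085 ]
bolt_a top [0.4542 0.0671 0.048 ]
bolt_b top [ 0.626  -0.2754  0.03  ]
carton top [0.6283 0.1707 0.263 ]
carton top [0.6301 0.0747 0.263 ]
```

```bash
cat >> h.py <<'E'
from scipy.spatial.transform import Rotation as Ro
def q(tilt,yaw): return (Ro.from_euler("z",yaw)*Ro.from_euler("y",-np.radians(tilt))*Ro.from_euler("x",np.pi)).as_quat()
ST=np.array([.5725,.174]); SY=.0695
def st(x,y,z): c,s=np.cos(SY),np.sin(SY); return [ST[0]+c*x-s*y, ST[1]+s*x+c*y, z]
def fz(): return float(np.array(read_ft_force())[2])
def stat(m=""): print(m,"t%.1f"%read_time_s(),np.round(read_eef_pos(),4),"F",np.round(read_ft_force(),1),"gap%.4f"%read_finger_gap(),flush=True)
E
python3 - <<'E'
from h import *
for n,p,o in [("grasp",[.57,-.174,.048],q(40,-.04)),("back",[.47,-.174,.06],q(40,-.04)),("backup",[.45,-.17,.2],q(40,0)),
  ("front",st(-.18,-.014,.13),q(40,SY)),("front2",st(-.15,-.014,.2),q(40,SY)),("in",st(-.03,-.014,.1),q(40,SY)),("place",st(-.02,-.014,.029),q(40,SY)),
  ("lid0",st(-.16,.13,.15),q(50,SY)),("lid1",st(-.06,.13,.15),q(50,SY)),("lid1_60",st(-.06,.13,.15),q(60,SY)),("lid2",st(-.06,-.03,.1),q(50,SY)),("press",st(-.03,-.05,.065),q(40,SY))]:
    j=inverse_kinematics(p,o); print(n,np.round(p,3),None if j is None else np.round(j,2))
move_gripper(0.0,40)
K=[.6225,-.174]; o=q(0,0)
move_ptp([*K,.26],o); stat("above"); f0=fz()
movel([*K,.206],speed=.1); stat("near")
z=.206
while z>.190 and fz()-f0<1.5: z-=.002; movel([*K,z],speed=.05)
stat("touch")
E
```

```text
grasp [ 0.57  -0.174  0.048] [ 1.06  0.59 -0.81  2.27  2.61  0.26  2.58]
back [ 0.47  -0.174  0.06 ] [ 1.4   0.53 -1.02  2.45  2.76  0.26  2.52]
backup [ 0.45 -0.17  0.2 ] [ 0.78 -0.11 -0.31  2.45 -1.17  0.35 -0.07]
front [0.394 0.148 0.13 ] None
front2 [0.424 0.15  0.2  ] None
in [0.544 0.158 0.1  ] [-0.74  0.27  0.26  2.38  2.14  0.26  2.19]
place [0.554 0.159 0.029] [-0.12  0.49 -0.39  2.33  2.25  0.52  2.19]
lid0 [0.404 0.293 0.15 ] [-0.97  0.15 -0.17  2.47  1.58  0.76  2.27]
lid1 [0.504 0.3   0.15 ] [-1.16  0.26  0.26  2.35  1.73  0.56  2.29]
lid1_60 [0.504 0.3   0.15 ] [-0.81  0.34 -0.17  2.38  1.97  0.88  2.05]
lid2 [0.515 0.14  0.1  ] None
press [0.546 0.122 0.065] [-0.04  0.37 -0.39  2.38  2.25  0.42  2.24]
above t4.3 [ 0.622  -0.1761  0.2599] F [ 0.1 -0.4 -0.4] gap-0.0000
near t5.0 [ 0.6228 -0.1741  0.2062] F [ 0.4 -0.1 -0.1] gap0.0000
touch t5.5 [ 0.6227 -0.174   0.2023] F [-0.   0.2  1.9] gap0.0001
```

```bash
python3 - <<'E'
from h import *
K=[.6225,-.174]; z=.176
movel([*K,z],speed=.04); stat("down"); 
while z>.166 and fz()<14: z-=.001; movel([*K,z],speed=.02)
stat("pressed"); pause(.6); stat("held")
movel([*K,.21],speed=.08); stat("up"); pause(.2)
movel([*K,.26],speed=.2); stat()
im=read_camera("scene"); cv2.imwrite("a2.png",read_camera("top")[:,:,::-1])
move_gripper(.05)
# IK reach map: front-entry candidates
for t in (35,40):
  for x in (-.18,-.15,-.12,-.1,-.08,-.05):
    print(t,x,[(z,bool(inverse_kinematics(st(x,-.014,z),q(t,SY)) is not None)) for z in (.07,.1,.13,.16,.2)])
E
```

```text
down t6.3 [ 0.6227 -0.174   0.1763] F [-0.8 -0.2  3.3] gap0.0001
pressed t8.3 [ 0.6228 -0.174   0.1721] F [-5.3  1.5 17.6] gap-0.0004
held t8.9 [ 0.6229 -0.174   0.1721] F [-5.8  1.2 17.7] gap0.0000
up t9.6 [ 0.6216 -0.1739  0.209 ] F [ 0.2  0.8 -0. ] gap-0.0000
 t10.2 [ 0.6233 -0.1741  0.2613] F [0.4 1.1 0.4] gap-0.0002
35 -0.18 [(0.07, False), (0.1, False), (0.13, False), (0.16, False), (0.2, False)]
35 -0.15 [(0.07, False), (0.1, False), (0.13, False), (0.16, True), (0.2, True)]
35 -0.12 [(0.07, False), (0.1, True), (0.13, False), (0.16, False), (0.2, True)]
35 -0.1 [(0.07, True), (0.1, True), (0.13, True), (0.16, False), (0.2, True)]
35 -0.08 [(0.07, True), (0.1, True), (0.13, True), (0.16, False), (0.2, True)]
35 -0.05 [(0.07, True), (0.1, True), (0.13, True), (0.16, True), (0.2, True)]
40 -0.18 [(0.07, False), (0.1, False), (0.13, False), (0.16, False), (0.2, False)]
40 -0.15 [(0.07, False), (0.1, False), (0.13, False), (0.16, False), (0.2, False)]
40 -0.12 [(0.07, False), (0.1, False), (0.13, False), (0.16, False), (0.2, True)]
40 -0.1 [(0.07, False), (0.1, False), (0.13, True), (0.16, True), (0.2, True)]
40 -0.08 [(0.07, True), (0.1, True), (0.13, True), (0.16, True), (0.2, True)]
40 -0.05 [(0.07, True), (0.1, True), (0.13, True), (0.16, True), (0.2, False)]
```

```bash
python3 - <<'E'
from h import *
print(np.round(read_qpos(),2))
o=q(40,-.04)
for p in ([.50,-.174,.24],[.52,-.174,.2],[.5705,-.1747,.10],[.5705,-.1747,.13]):
    j=inverse_kinematics(p,o); print(p,None if j is None else np.round(j,2))
p=[.52,-.1747,.2] if inverse_kinematics([.5,-.174,.24],o) is None else [.5,-.1747,.24]
try:
    move_ptp(p,o); stat("pre"); print(np.round(read_qpos(),2))
    movel([.5705,-.1747,.10],speed=.15); stat("above bar"); print(np.round(read_qpos(),2))
    movel([.5705,-.1747,.047],speed=.08); stat("at bar"); print(np.round(read_qpos(),2))
except MotionError as e: print(e); stat()
cv2.imwrite("pics/g.png",cv2.resize(read_camera("top")[110:230,270:430,::-1],(800,600),interpolation=cv2.INTER_CUBIC))
E
```

```text
[ 0.44  0.39 -0.3   1.58  0.12  1.19 -1.45]
[0.5, -0.174, 0.24] [ 0.46 -0.1  -0.07  2.35 -0.79  0.32 -0.54]
[0.52, -0.174, 0.2] [ 0.6   0.02 -0.24  2.34 -1.06  0.23 -0.27]
[0.5705, -0.1747, 0.1] [ 0.88  0.37 -0.6   2.27  3.23  0.11  1.82]
[0.5705, -0.1747, 0.13] [ 1.42  0.58 -1.23  2.25  1.7   0.29 -2.76]
pre t11.7 [ 0.5017 -0.1745  0.2417] F [0.4 0.1 0.2] gap0.0499
[ 0.46 -0.1  -0.07  2.34 -0.79  0.32 -0.54]
the arm cannot follow that straight line within its joint ranges
 t11.7 [ 0.5017 -0.1745  0.2417] F [0.4 0.1 0.2] gap0.0499
```

View pics/g.png

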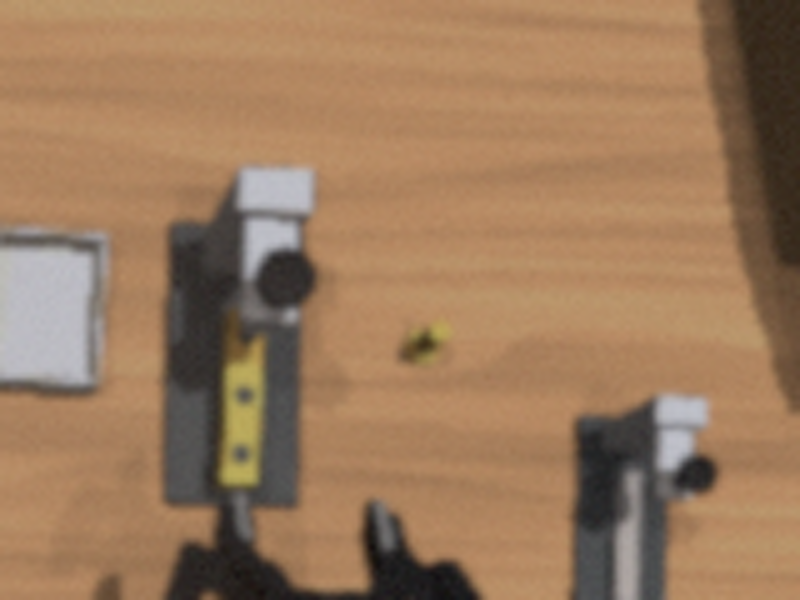

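The view shows the gripper just in front of the gauge, with the bar untouched at (243,420) and the knob back up at (287,278). Next I'll look for a wrist branch that is continuous along the path.

```bash
python3 - <<'E'
from h import *
for t in (45,50):
  print(t)
  for n,p,y in [("pre",[.5,-.1747,.15],-.04),("pre2",[.52,-.1747,.12],-.04),("ab",[.5705,-.1747,.09],-.04),("g",[.5705,-.1747,.047],-.04),("bk",[.49,-.1747,.055],-.04),("bku",[.49,-.16,.16],0),("mid",[.47,0,.2],0),("ent",st(-.1,-.014,.13),SY),("ent2",st(-.08,-.014,.1),SY),("in",st(-.02,-.014,.08),SY),("pl",st(-.02,-.014,.028),SY)]:
    j=inverse_kinematics(p,q(t,y)); print(n,np.round(p,3),None if j is None else np.round(j,2))
E
```

```text
45
pre [ 0.5   -0.175  0.15 ] [ 1.54  0.29 -1.17  2.42  3.51  0.13  1.63]
pre2 [ 0.52  -0.175  0.12 ] [ 1.52  0.53 -1.22  2.39  2.51  0.24  2.75]
ab [ 0.57  -0.175  0.09 ] [ 1.27  0.6  -1.02  2.3   2.59  0.3   2.66]
g [ 0.57  -0.175  0.047] [ 1.28  0.78 -1.03  2.3   2.58  0.42  2.79]
bk [ 0.49  -0.175  0.055] [ 1.41  0.65 -1.03  2.45  2.87  0.39  2.5 ]
bku [ 0.49 -0.16  0.16] [ 1.58  0.2  -1.2   2.44  4.12  0.16  1.01]
mid [0.47 0.   0.2 ] None
ent [0.474 0.153 0.13 ] None
ent2 [0.494 0.154 0.1  ] None
in [0.554 0.159 0.08 ] [ 0.26  0.49 -0.82  2.36  2.16  0.67  2.39]
pl [0.554 0.159 0.028] [ 0.47  0.84 -1.04  2.34  2.28  0.95  2.54]
50
pre [ 0.5   -0.175  0.15 ] [ 1.59  0.36 -1.2   2.46  3.36  0.25  1.85]
pre2 [ 0.52  -0.175  0.12 ] [ 1.56  0.61 -1.23  2.43  2.78  0.34  2.56]
ab [ 0.57  -0.175  0.09 ] [ 1.3   0.66 -1.03  2.34  2.84  0.4   2.48]
g [ 0.57  -0.175  0.047] [ 1.32  0.84 -1.03  2.33  2.8   0.51  2.66]
bk [ 0.49  -0.175  0.055] None
bku [ 0.49 -0.16  0.16] None
mid [0.47 0.   0.2 ] None
ent [0.474 0.153 0.13 ] None
ent2 [0.494 0.154 0.1  ] None
in [0.554 0.159 0.08 ] [ 0.45  0.67 -1.03  2.39  2.28  0.91  2.43]
pl [0.554 0.159 0.028] [ 0.47  0.91 -1.04  2.37  2.42  1.09  2.48]
```

```bash
cat > cal.py <<'E'
from h import *
from scipy.optimize import least_squares
rng=np.random.default_rng(1); D=[]
while len(D)<90:
    p=[rng.uniform(.4,.75),rng.uniform(-.35,.35),rng.uniform(.05,.35)]; o=q(rng.uniform(-20,55),rng.uniform(-1.5,1.5))
    j=inverse_kinematics(p,o)
    if j is not None: D.append(np.r_[j,p,o])
D=np.array(D); np.save("D.npy",D); print(read_time_s())
J=D[:,:7];P=D[:,7:10];R=Ro.from_quat(D[:,10:])
def fk(x,J,all=False):
    J=np.atleast_2d(J); n=len(J); r=Ro.identity(n) if n>1 else Ro.from_quat([[0,0,0,1]]); t=np.zeros((n,3)); pts=[]
    for i in range(7):  # link offset, small fixed rotation, joint about nominal axis
        t=t+r.apply(np.tile(x[6*i:6*i+3],(n,1))); pts.append(t)
        r=r*Ro.from_rotvec(x[6*i+3:6*i+6])*Ro.from_rotvec(np.outer(J[:,i],[0,0,-1] if i%2==0 else [0,1,0]))
    t=t+r.apply(np.tile(x[42:45],(n,1))); r=r*Ro.from_rotvec(x[45:48]); return (t,r,pts+[t]) if all else (t,r)
x0=np.zeros(48); x0[2]=.2; x0[8]=.13; x0[14]=.2;x0[20]=.22;x0[26]=.25;x0[32]=.29; x0[44]=.2
def res(x,reg=1e-4):
    t,r=fk(x,J); return np.r_[(t-P).ravel()*3,(r.inv()*R).as_rotvec().ravel(),reg*(x-x0)]
if __name__=="__main__":
    best=None
    for z7 in (0,np.pi/2,np.pi,-np.pi/2):
        x=x0.copy(); x[47]=z7; s=least_squares(res,x,max_nfev=200)
        if best is None or s.cost<best.cost: best=s
        print(z7,s.cost)
    x=best.x; np.save("x.npy",x); t,r=fk(x,J); print(np.abs(t-P).max(),(r.inv()*R).magnitude().max()); print(np.round(x.reshape(8,6),3))
E
python3 cal.py
```

```text
11.725
0 6.346361077923215e-09
1.5707963267948966 6.2155704041511244e-09
3.141592653589793 6.215570404151121e-09
-1.5707963267948966 5.566581205175935e-08
1.0082557011514837e-10 4.510854276279115e-10
[[ 0.     0.     0.185  0.    -0.     0.   ]
 [-0.    -0.011  0.115  0.    -0.    -0.   ]
 [ 0.    -0.011  0.236 -0.     0.    -0.   ]
 [ 0.    -0.01   0.256 -0.    -0.     0.   ]
 [ 0.    -0.01   0.233 -0.     0.    -0.   ]
 [-0.    -0.     0.273  0.    -0.     0.   ]
 [ 0.    -0.     0.052  0.     0.     0.785]
 [ 0.    -0.     0.252  0.     0.     0.785]]
```

```bash
cat > plan.py <<'E'
from h import *
from scipy.optimize import least_squares
X=np.load("x.npy")
LO=np.array([-2.61,-.41,-1.48,0,-1.57,.05,-2.85])+.02; HI=np.array([2.61,2.15,1.57,2.5,4.71,1.97,2.85])-.02
def fk(J,x=X):
    r=Ro.identity(); t=np.zeros(3); pts=[]
    for i in range(7):
        t=t+r.apply(x[6*i:6*i+3]); pts.append(t)
        r=r*Ro.from_rotvec(x[6*i+3:6*i+6])*Ro.from_rotvec(J[i]*np.array([0,0,-1] if i%2==0 else [0,1,0]))
    return t+r.apply(x[42:45]), r*Ro.from_rotvec(x[45:48]), pts
def ik(p,o,q0,w=2e-3):
    R=Ro.from_quat(o)
    def f(J): t,r,_=fk(J); return np.r_[(t-p)*5,(r.inv()*R).as_rotvec(),w*(J-q0)]
    s=least_squares(f,np.clip(q0,LO+1e-3,HI-1e-3),bounds=(LO,HI)); t,r,_=fk(s.x)
    e=np.linalg.norm(t-p)+.1*(r.inv()*R).magnitude()
    return s.x,e
def track(way,q0,step=.03):
    """way: list of (p,tilt,yaw); returns list of joint vectors at waypoints, worst error, worst joint step"""
    out=[];Q=q0;E=0;M=0
    for k,(p,t,y) in enumerate(way):
        p=np.array(p,float)
        if k==0: pts=[(p,t,y)]
        else:
            p0,t0,y0=way[k-1];p0=np.array(p0,float); n=max(2,int(np.ceil(max(np.linalg.norm(p-p0)/step,abs(t-t0)/5))))
            pts=[(p0+(p-p0)*s,t0+(t-t0)*s,y0+(y-y0)*s) for s in np.linspace(0,1,n+1)[1:]]
        for a in pts:
            Qn,e=ik(a[0],q(a[1],a[2]),Q); E=max(E,e)
            if out: M=max(M,np.abs(Qn-Q).max())
            Q=Qn
            if e>2e-3: return out,E,M
            out.append(Q) if a is not pts[-1] and False else None
        out.append(Q)
    return out,E,M
A=.04
def main_way(t): return [([.5705,-.1747,.047],t,-A),([.5705,-.1747,.057],t,-A),([.525,-.173,.062],t,-A),([.515,-.165,.12],t,-A),([*st(-.06,-.15,.11)],t,SY),([*st(-.06,-.014,.11)],t,SY),([*st(-.022,-.014,.075)],t,SY),([*st(-.022,-.014,.0285)],t,SY)]
E
cat > t.py <<'E'
from plan import *
rng=np.random.default_rng(0); best=[]
cur=np.array(read_qpos())
for t in (40,45):
  w=main_way(t)
  for k in range(25):
    q0=rng.uniform(LO,HI); q0[3]=2.3
    Q,e=ik(w[0][0],q(t,w[0][2]),q0,1e-3)
    if e>1e-3: continue
    out,E,M=track(w,Q)
    if len(out)==len(w): best.append((M,t,np.array(out)))
    else: best.append((9+len(w)-len(out),t,np.array(out)))
best.sort(key=lambda b:b[0])
for b in best[:6]: print(round(b[0],2),b[1],"margin",np.round(np.minimum(b[2]-LO,HI-b[2]).min(),2)); print(np.round(b[2][[0,-1]],2).tolist(), "elbow",np.round(fk(b[2][0])[2][3],2),np.round(fk(b[2][-1])[2][3],2))
np.save("best.npy",best[0][2])
E
time timeout 500 python3 t.py
```

```text
0.09 45 margin 0.0
[[1.19, 0.69, -0.92, 2.3, 2.74, 0.39, 2.56], [0.4, 0.77, -0.96, 2.35, 2.29, 0.9, 2.46]] elbow [ 0.09 -0.31  0.67] [ 0.31 -0.16  0.65]
0.1 40 margin 0.02
[[1.08, 0.6, -0.83, 2.27, 2.58, 0.27, 2.63], [0.35, 0.68, -0.9, 2.32, 2.14, 0.75, 2.53]] elbow [ 0.11 -0.26  0.7 ] [ 0.28 -0.13  0.68]
0.1 40 margin 0.03
[[1.1, 0.61, -0.85, 2.26, 2.54, 0.27, 2.67], [0.37, 0.69, -0.92, 2.32, 2.14, 0.76, 2.54]] elbow [ 0.11 -0.27  0.7 ] [ 0.29 -0.14  0.67]
0.11 40 margin 0.02
[[1.03, 0.58, -0.77, 2.27, 2.68, 0.25, 2.5], [0.29, 0.64, -0.84, 2.32, 2.15, 0.71, 2.48]] elbow [ 0.12 -0.25  0.71] [ 0.28 -0.11  0.69]
0.11 45 margin 0.0
[[1.3, 0.79, -1.05, 2.3, 2.56, 0.43, 2.83], [0.49, 0.86, -1.06, 2.35, 2.28, 0.98, 2.56]] elbow [ 0.07 -0.35  0.64] [ 0.32 -0.2   0.61]
0.11 45 margin 0.0
[[1.3, 0.79, -1.05, 2.3, 2.56, 0.43, 2.83], [0.49, 0.86, -1.06, 2.35, 2.28, 0.98, 2.56]] elbow [ 0.07 -0.35  0.64] [ 0.32 -0.2   0.61]
real	1m15.510s
user	1m15.443s
sys	0m0.368s
```

```bash
cat > t2.py <<'E'
from plan import *
t=40; w=main_way(t)
Qg,e=ik(w[0][0],q(t,-A),np.array([1.1,.61,-.85,2.26,2.54,.27,2.67]),1e-3); print(e)
out,E,M=track(w,Qg); print(len(out),E,M); np.save("way.npy",np.array(out))
for pre in ([.5705,-.1747,.09],[.545,-.1747,.09],[.53,-.1747,.11]):
    o2,E,M=track([w[0],(pre,t,-A)],Qg); 
    if len(o2)<2: print(pre,"no"); continue
    Qp=o2[-1]; cur=np.array(read_qpos()); print(pre,np.round(Qp,2),M)
    for s in np.linspace(0,1,11):
        p,r,pts=fk(cur+(Qp-cur)*s); tip=p+r.apply([0,0,.019]); print("  tip",np.round(tip,3),"tilt %.0f"%np.degrees(np.arccos(-r.apply([0,0,1])[2])),"yax",np.round(r.apply([0,1,0]),2),"elb",np.round(pts[3],2))
    np.save("qpre.npy",Qp)
E
python3 t2.py
```

```text
1.8109871402435578e-09
8 3.1561244407558115e-07 0.1010817665585147
[0.5705, -0.1747, 0.09] [ 1.09  0.48 -0.84  2.26  2.48  0.16  2.66] 0.06935452747184911
  tip [ 0.515 -0.175  0.228] tilt 40 yax [-0.04 -1.    0.  ] elb [-0.06 -0.01  0.79]
  tip [ 0.497 -0.191  0.189] tilt 34 yax [ 0.43 -0.82  0.36] elb [-0.03 -0.02  0.79]
  tip [ 0.483 -0.21   0.158] tilt 30 yax [ 0.8  -0.34  0.49] elb [-0.01 -0.03  0.79]
  tip [ 0.477 -0.228  0.135] tilt 28 yax [0.89 0.27 0.37] elb [ 0.01 -0.05  0.79]
  tip [ 0.479 -0.242  0.118] tilt 28 yax [0.63 0.77 0.09] elb [ 0.03 -0.07  0.79]
  tip [ 0.489 -0.25   0.104] tilt 29 yax [ 0.13  0.97 -0.22] elb [ 0.05 -0.09  0.78]
  tip [ 0.505 -0.25   0.093] tilt 31 yax [-0.42  0.79 -0.45] elb [ 0.06 -0.11  0.78]
  tip [ 0.524 -0.242  0.084] tilt 33 yax [-0.78  0.3  -0.55] elb [ 0.07 -0.14  0.77]
  tip [ 0.545 -0.225  0.078] tilt 35 yax [-0.82 -0.3  -0.48] elb [ 0.08 -0.16  0.76]
  tip [ 0.565 -0.202  0.075] tilt 37 yax [-0.53 -0.8  -0.29] elb [ 0.08 -0.19  0.75]
  tip [ 0.583 -0.175  0.075] tilt 40 yax [-0.04 -1.   -0.  ] elb [ 0.08 -0.22  0.73]
[0.545, -0.1747,
[... 1314 characters left out ...]
 ] elb [-0.02 -0.03  0.79]
  tip [ 0.467 -0.232  0.139] tilt 29 yax [0.89 0.27 0.38] elb [ 0.   -0.04  0.79]
  tip [ 0.466 -0.246  0.124] tilt 29 yax [0.64 0.76 0.1 ] elb [ 0.02 -0.06  0.79]
  tip [ 0.473 -0.253  0.112] tilt 31 yax [ 0.14  0.96 -0.22] elb [ 0.03 -0.08  0.79]
  tip [ 0.486 -0.251  0.103] tilt 32 yax [-0.4   0.79 -0.46] elb [ 0.04 -0.1   0.78]
  tip [ 0.501 -0.241  0.097] tilt 34 yax [-0.77  0.31 -0.56] elb [ 0.04 -0.12  0.78]
  tip [ 0.517 -0.224  0.093] tilt 36 yax [-0.81 -0.3  -0.5 ] elb [ 0.04 -0.15  0.77]
  tip [ 0.531 -0.201  0.092] tilt 38 yax [-0.53 -0.8  -0.3 ] elb [ 0.04 -0.17  0.76]
  tip [ 0.542 -0.175  0.095] tilt 40 yax [-0.04 -1.    0.  ] elb [ 0.03 -0.2   0.75]
```

```bash
cat >> plan.py <<'E'
def go(p,t,y,speed=.1,m=""):
    """straight line; if the built-in one refuses, follow own IK track by short joint moves"""
    try: movel(list(p),q(t,y),speed=speed)
    except MotionError as e:
        print("own track",m,e); c=np.array(read_qpos()); p0,r0,_=fk(c); R=Ro.from_quat(q(t,y)); d=(r0.inv()*R).as_rotvec()
        n=max(2,int(np.ceil(np.linalg.norm(np.array(p)-p0)/.03))); seq=[]
        for s in np.linspace(0,1,n+1)[1:]:
            c,e=ik(p0+(np.array(p)-p0)*s,(r0*Ro.from_rotvec(d*s)).as_quat(),c)
            if e>2e-3: raise RuntimeError("unreachable %s %.4f"%(m,e))
            seq.append(c)
        for c in seq: move_j(list(c))
    stat(m)
E
python3 - <<'E'
from plan import *
move_j(list(np.load("qpre.npy"))); stat("pre")
go([.5705,-.1747,.09],40,-A,.1,"above")
go([.5705,-.1747,.047],40,-A,.06,"at bar"); print(np.round(read_qpos(),2))
cv2.imwrite("pics/g2.png",cv2.resize(np.hstack([read_camera("top")[130:230,280:360,::-1],read_camera("scene")[190:290,170:250,::-1]]),(800,500),interpolation=cv2.INTER_CUBIC))
E
```

```text
pre t14.5 [ 0.5301 -0.1748  0.1101] F [-0.5 -0.4  0.5] gap0.0501
above t15.1 [ 0.5702 -0.1743  0.0898] F [-0.5  0.4  0.5] gap0.0498
at bar t16.0 [ 0.5707 -0.1748  0.0473] F [-0.4  0.6  0.1] gap0.0499
[ 1.1   0.61 -0.84  2.26  2.55  0.27  2.67]
```

View pics/g2.png

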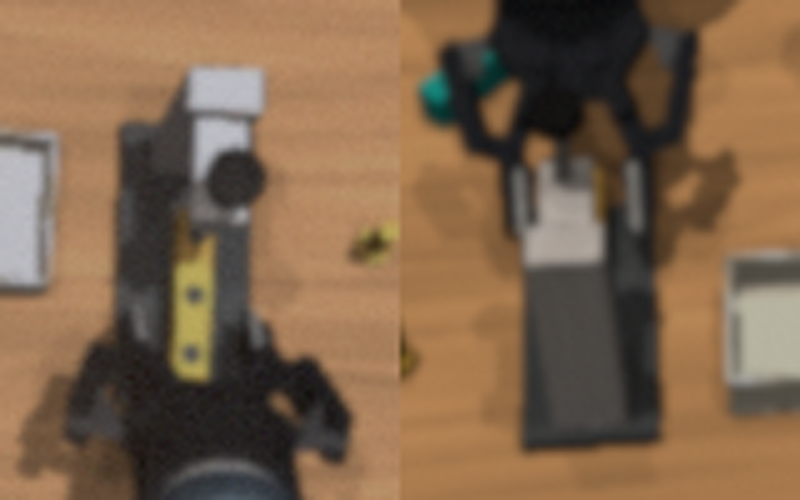

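The fingers straddle the bar, with tips at about (140,330) and (258,330) and the bar centred at (195,325). Now I'll grip it and carry it over.

```bash
python3 - <<'E'
from plan import *
move_gripper(0.0,60); stat("grip"); print(read_grasp_force())
w=main_way(40); sp=[.05,.08,.1,.15,.15,.1]
for i,s in zip(range(1,7),sp):
    go(*w[i],speed=s,m=f"w{i}")
    if i==1 and read_finger_gap()<.012: raise SystemExit("lost")
print(read_grasp_force(),np.round(read_qpos(),2))
cv2.imwrite("pics/p1.png",cv2.resize(np.hstack([read_camera("top")[120:230,130:220,::-1],read_camera("scene")[140:250,290:380,::-1]]),(800,489),interpolation=cv2.INTER_CUBIC))
E
```

```text
grip t16.5 [ 0.5707 -0.1744  0.0475] F [-3.5  0.5  6. ] gap0.0171
58.81584942340851
w1 t16.8 [ 0.5703 -0.175   0.0571] F [ 0.1  0.8 -2.5] gap0.0169
w2 t17.5 [ 0.5255 -0.1734  0.0623] F [-1.   0.  -3.1] gap0.0169
w3 t18.3 [ 0.5149 -0.1649  0.1198] F [ 0.6  0.5 -2.9] gap0.0166
w4 t19.7 [0.523  0.0194 0.1098] F [-0.4 -0.9 -2.1] gap0.0169
w5 t20.7 [0.5137 0.1543 0.1097] F [-0.1 -0.3 -1.9] gap0.0170
w6 t21.4 [0.5512 0.1581 0.0748] F [ 0.3 -0.3 -2.4] gap0.0168
58.508005142211914 [ 0.39  0.54 -0.95  2.32  1.98  0.65  2.62]
```

View pics/p1.png

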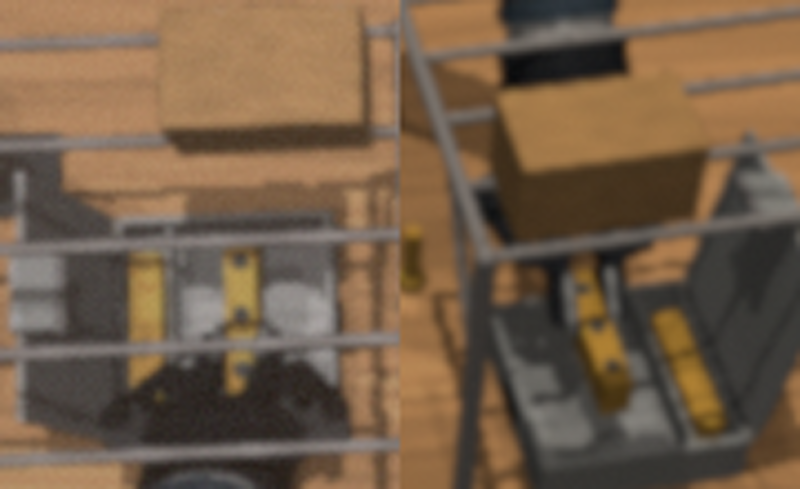

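The bar hangs level over the wide lane: top crop (242,320), with the case interior from 180 to 330. I'll lower it until it touches, then release.

```bash
python3 - <<'E'
from plan import *
f0=fz(); z=.038
go(st(-.022,-.014,z),40,SY,.06,"low")
while z>.024 and fz()-f0<4: z-=.0015; movel(st(-.022,-.014,z),q(40,SY),speed=.03)
stat("down"); pause(.15)
move_gripper(.032,20); stat("open"); print(read_grasp_force()); pause(.2)
go(st(-.075,-.014,z+.06),40,SY,.12,"out")
# lid plan feasibility from here
c=np.array(read_qpos())
def arc(th,r=.085,x=-.06,n=5):  # TCP so that finger's bottom -y corner meets the lid's outer face
    return st(x,.062-r*np.cos(th)+.005*np.sin(th)+.016, .036+r*np.sin(th)+.005*np.cos(th)+.020)
for t in (45,50,55):
    w=[(st(-.075,-.014,z+.06),40,SY),(st(-.12,.05,.14),t,SY),(st(-.12,.16,.14),t,SY),(st(-.06,.16,.142),t,SY)]+[(arc(a),t,SY) for a in (1.8,1.5,1.2,.9,.6,.35,.2)]+[(st(-.06,-.03,.09),t,SY),(st(-.03,-.045,.09),40,SY),(st(-.03,-.045,.06),40,SY)]
    out,E,M=track(w,c); print(t,len(out),len(w),E,M)
for a in (1.8,1.2,.6,.2): print(a,np.round(arc(a),3))
cv2.imwrite("pics/p2.png",cv2.resize(np.hstack([read_camera("top")[120:230,110:220,::-1],read_camera("scene")[140:250,290:400,::-1]]),(800,400),interpolation=cv2.INTER_CUBIC))
E
```

```text
low t22.3 [0.5517 0.1587 0.0382] F [-0.1 -0.8 -1.7] gap0.0165
down t24.0 [0.5517 0.1587 0.0284] F [-4.  -2.2  5.2] gap0.0170
open t24.5 [0.5522 0.1587 0.0279] F [ 0.5 -1.  -0.2] gap0.0324
0.0
out t25.5 [0.499  0.1546 0.0875] F [ 0.8 -1.1 -0.2] gap0.0319
45 14 14 4.3866821450862584e-07 0.11638546576169162
50 1 14 0.005348934267035265 0.386434982848485
55 1 14 0.009141576698559747 0.47316440038667584
1.8 [0.506 0.272 0.138]
1.2 [0.509 0.222 0.137]
0.6 [0.512 0.18  0.108]
0.2 [0.513 0.166 0.078]
```

View pics/p2.png

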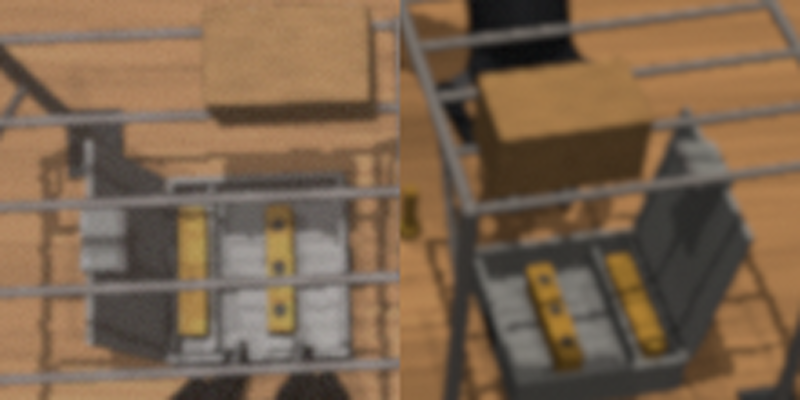

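The bar lies flat in the lane with its middle hole at crop (278,268), and the case centre row is about 270. Now the lid.

```bash
python3 - <<'E'
from plan import *
def arc(th,r=.085,x=-.058): return st(x,.062-r*np.cos(th)+.005*np.sin(th)+.016, .036+r*np.sin(th)+.005*np.cos(th)+.020)
move_gripper(0.0,40)
for p,s in [(st(-.12,.05,.14),.12),(st(-.12,.16,.14),.15),(st(-.058,.16,.142),.1)]: go(p,45,SY,s,"app")
for a in (1.8,1.5,1.2,.9,.6,.35,.2):
    go(arc(a),45,SY,.07,f"arc{a}")
    if np.linalg.norm(read_ft_force())>45: print("too hard"); break
cv2.imwrite("pics/l1.png",cv2.resize(np.hstack([read_camera("top")[120:230,110:220,::-1],read_camera("scene")[140:250,290:400,::-1]]),(800,400),interpolation=cv2.INTER_CUBIC))
E
```

```text
app t26.9 [0.4494 0.215  0.1398] F [ 0.1 -0.3  0.3] gap0.0002
app t27.8 [0.4417 0.3239 0.1393] F [-0.5 -0.2 -0.7] gap0.0003
app t28.6 [0.5031 0.3296 0.1417] F [-0.4  0.2  0.3] gap0.0003
arc1.8 t29.6 [0.5077 0.2723 0.1379] F [ 0.2 -0.2 -0. ] gap-0.0002
arc1.5 t30.1 [0.5094 0.2465 0.1413] F [-0.3  0.4  0.3] gap0.0000
arc1.2 t30.6 [0.511  0.2205 0.1366] F [ 0.7  0.5 -0.2] gap0.0000
arc0.9 t31.1 [0.5125 0.1989 0.1255] F [-0.1 -0.4 -0.2] gap0.0001
arc0.6 t31.6 [0.5138 0.1809 0.1081] F [ 0.2  0.1 -0.5] gap-0.0002
arc0.35 t32.1 [0.5145 0.1701 0.0898] F [0.2 0.3 0.7] gap0.0005
arc0.2 t32.4 [0.5148 0.1659 0.0778] F [-0.3  0.2 -0.6] gap0.0001
```

View pics/l1.png

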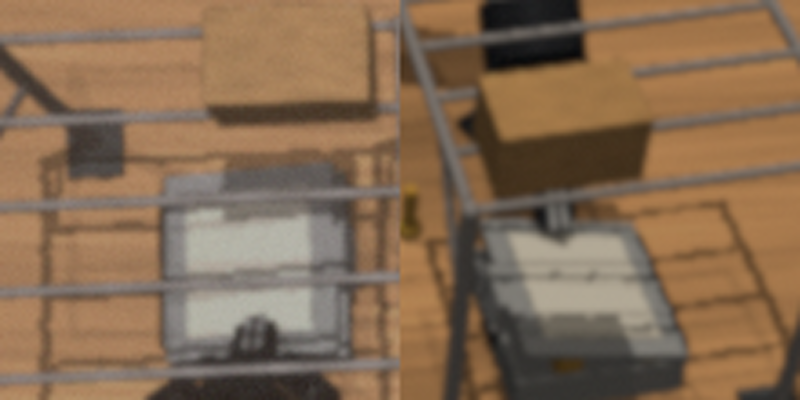

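The lid has swung over and lies almost shut, with the finger tips at (255,340) on its face. Next I'll press the free edge down.

```bash
python3 - <<'E'
from plan import *
go(st(-.06,-.02,.095),45,SY,.1,"lift")
go(st(-.03,-.043,.085),40,SY,.08,"over"); f0=fz()
z=.085
while z>.054 and fz()-f0<45:
    z-=.0015; movel(st(-.03,-.043,z),q(40,SY),speed=.04); print("%.4f %.4f %.1f"%(z,read_eef_pos()[2],fz()-f0))
stat("end")
E
```

```text
lift t32.9 [0.5144 0.1497 0.0956] F [ 0.3 -0.4 -0.1] gap-0.0000
over t33.5 [0.5452 0.1296 0.0847] F [0.3 0.3 0.2] gap0.0003
0.0835 0.0830 0.4
0.0820 0.0818 -0.0
0.0805 0.0804 -0.6
0.0790 0.0789 -0.6
0.0775 0.0774 -0.0
0.0760 0.0759 -0.5
0.0745 0.0744 0.9
0.0730 0.0729 0.1
0.0715 0.0713 0.0
0.0700 0.0699 -0.1
0.0685 0.0688 3.3
0.0670 0.0681 11.8
0.0655 0.0668 11.4
0.0640 0.0649 9.8
0.0625 0.0628 2.3
0.0610 0.0606 0.4
0.0595 0.0602 9.4
0.0580 0.0598 20.7
0.0565 0.0594 30.4
0.0550 0.0590 40.3
0.0535 0.0586 50.8
end t38.8 [0.5463 0.1293 0.0586] F [-29.6  -9.9  51. ] gap0.0001
```

It snapped: force peaked at 11.8 N, dropped to 0.4 N, then hit a hard stop. Backing out and checking.

```bash
python3 - <<'E'
from plan import *
go(st(-.03,-.043,.075),40,SY,.1,"up")
go(st(-.1,-.02,.13),40,SY,.12,"out"); pause(.3)
cv2.imwrite("pics/end.png",cv2.resize(np.hstack([read_camera("top")[110:250,100:380,::-1],read_camera("scene")[110:250,150:430,::-1]]).reshape(140,2,280,3).transpose(1,0,2,3).reshape(280,280,3),(600,600),interpolation=cv2.INTER_CUBIC))
for c,n in (("top","bolt_a"),("top","tumbler"),("top","washer_tray"),("top","gauge_knob")): print(n,[np.round(d["at"]).tolist() for d in tip_of(c,n)][:3])
E
```

```text
up t39.1 [0.5455 0.1291 0.075 ] F [-0.6 -0.3  0.3] gap-0.0001
out t40.1 [0.4742 0.1468 0.1296] F [ 0.2  0.1 -0.3] gap-0.0003
bolt_a [[216.0, 239.0], [354.0, 178.0]]
tumbler [[250.0, 246.0]]
washer_tray [[278.0, 174.0]]
gauge_knob [[328.0, 167.0], [406.0, 202.0]]
```

View pics/end.png

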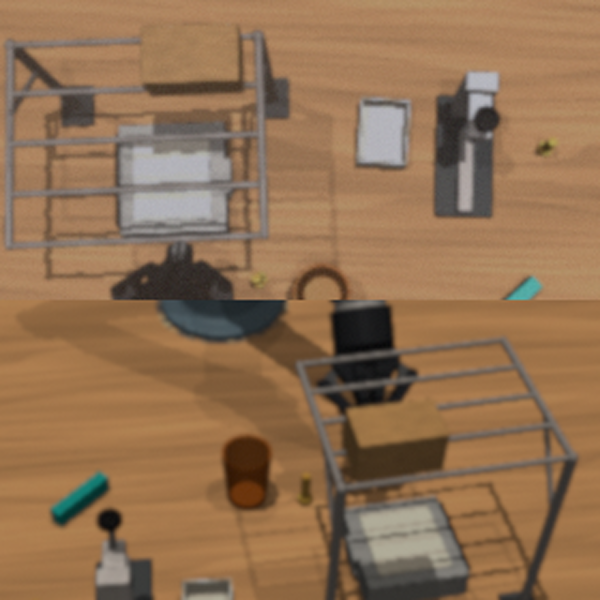

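The lid is shut flat over (175,180), the knob is up at (486,118), and the bolts, tumbler and tray haven't moved. The arm is clear of everything, so I'm handing in.

```bash
python3 -c "
from bench import *
print(sign_off())"
```

```text
the job is handed in; nothing more can be done
None
```

I pressed the gauge knob onto the bar, held it 0.6 s and let it spring back, then lowered the bar into the wide lane, snapped the lid shut and handed the job in at about 40 s; the bystanders stayed in place, and the sign-off gave no verdict.

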